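Free the caddy that jammed askew in its crate

TASK

The wooden caddy has dropped askew into the small crate, with its raised end caught in the crate's hand slot. First lay the teaspoon that lies across the crate on the bare worktop; then, without wrenching the caddy against the crate, turn it level while it is still down between the crate's sides, pause a moment, lift it straight out and stand it upright, centred and squarely lengthwise on the cork mat, setting it down gently. Leave the bottle, mug, spice jar and garlic where they are.

Things in the scene. Friction and masses are not known exactly. Their poses are not given: they have to be found in the camera images.
- crate: Open light-wood crate, 181 long (x) x 108 wide (y) outside, 157 x 96 inside, fixed to the worktop, turned at most 30 degrees: its +x axis, toward its tall end, points roughly away from the robot. Origin: centre of its underside, z up. Floor 8 thick, long sides 6 thick with tops at z = 105, end walls 12 thick with inner faces at x = -78.5 and +78.5.
- slot (a point): on the crate's tall end wall (126 high, at +x): middle of the lower inner edge of the hand slot, at crate x = 78.5, z = 72. The slot goes right through the 12 mm wall, over the whole inside width, from z = 72 to z = 106. Axes as the crate's.
- low_end (a point): on the crate's low end wall (only 76 high, at -x, nearest the robot): middle of its inner top edge, at crate x = -78.5, z = 76. Axes as the crate's.
- caddy: Pale plywood, empty two-compartment open caddy, 150 long (x) x 86 wide (y) x 70 high, 0.28 to 0.49 kg. Origin: centre of its underside; z its own up axis. At the start it stands pitched 27 degrees in the crate, -x end down on the floor by the low end wall. So tilted it is 165 long horizontally, more than the crate's 157: pulled straight up it binds under the slot's top rail; level it is 150 and passes.
- caught_edge (a point): middle of the lower edge of the caddy's +x end, at caddy (75, 0, 0); axes as the caddy's. At the start it has poked about 8 mm into the hand slot, and the underside rests on the slot's lower inner edge. To level the caddy, raise its -x end and ease it toward the low end until this edge is out of the slot.
- handle (a point): Grip point on the caddy's handle, a flat board 18 thick (x) x 60 wide (y) that stands up from the middle of the caddy to 111 above its underside (41 above the rims). The point is 92 above the underside, 22 above the rims; axes as the caddy's. It leans with the caddy, 27 degrees toward the low end. Grip across the 18 mm, along caddy x.
- teaspoon: steel teaspoon, 130 long (x) x 27 wide at the bowl, 11 high, 0.02 kg, lying across the tops of the crate's sides near the low end wall, right above the caddy's low end, in the way of raising it. Origin: centre of its underside; x along its length.
- mat: cork mat, 190 long (x) x 130 wide (y) x 8 thick, fixed on the worktop on the other side of the bottle from the crate. Origin: centre of its underside, x along its length; its top is at z = 8.
- bottle: bystander: glass bottle with green cap, 62 across, 236 high, standing behind the gap between crate and mat. Origin: centre of its underside.
- mug: bystander: white mug, 84 x 115 x 89, right of the work. Origin: centre of its underside.
- spice_jar: bystander: spice jar with red cap, 45 across, 106 high, left of the work. Origin: centre of its underside.
- garlic: bystander: garlic bulb, 60 across, behind on the left. Origin: centre of its underside.
Things that resemble listed ones, but are neither listed nor needed, are in the scene too. Several things have the shape of the teaspoon; the one meant has the colours described above.

How it is judged:
On the way, in this order (a step that is already met when the one before it is completed fails the run):
1. the teaspoon lies on the bare worktop, let go, touching neither crate nor mat (height (world z) of teaspoon below 0.012 m and contact force between teaspoon and crate below 0.1 N and contact force between teaspoon and mat below 0.1 N and contact force between the fingers and teaspoon below 0.1 N), for 0.2 s.
2. the caddy is level (within 7 degrees) and still down between the crate's sides (underside below the side tops) (angle between caddy's own z axis and vertical below 0.122 rad and height (world z) of caddy below 0.105 m and horizontal distance between caddy and crate below 0.04 m), for 0.1 s.
3. the caddy is lifted out above the crate's walls, upright (height (world z) of caddy above 0.126 m and angle between caddy's own z axis and vertical below 0.3 rad).
At the end, for the whole second after the job is handed in: The caddy stands upright and at rest on the cork mat, its centre within 25 mm of the mat's centre along and across it, its length along the mat's within 0.2 rad (either way round); the teaspoon lies on the bare worktop, touching neither crate nor mat; nothing is held (angle between caddy's own z axis and vertical below 0.06 rad and height (world z) of caddy between 0.004 and 0.012 m and x of caddy in the frame of mat between -0.025 and 0.025 m and y of caddy in the frame of mat between -0.025 and 0.025 m and angle between the x axis of caddy and the x axis of mat, either way round below 0.2 rad and linear speed of caddy below 0.02 m/s and height (world z) of teaspoon below 0.012 m and contact force between teaspoon and crate below 0.1 N and contact force between teaspoon and mat below 0.1 N).
It fails at once if the bottle, mug, spice jar or garlic is shoved or knocked over (moved more than 30 mm) (distance of any of bottle, mug, spice_jar, garlic from where it was at the start of the episode above 0.03 m).
It fails at once if the caddy is wrenched against the crate (over 40 N) (contact force between caddy and crate above 40 N).
It fails at once if the caddy is banged down on the mat (over 60 N) (contact force between caddy and mat above 60 N).
It also fails if it takes over 64 s, if anything falls off the work surface, if the arm or the gripper's body presses on something with over 40 N, if the wrist force passes 120 N, or if a joint passes its speed limit or range.

ROBOT

A 7-joint arm with a two-finger parallel gripper is mounted at the origin on a cart in front of the work surface, level with it; the furniture and walls round the work are solid. World frame = base frame: x ahead of the robot, y to its left, z up, the work surface at z = 0. Lengths are in m, angles in rad, forces in N, time in s.
With the tool pointing down it reaches from about 0.425 to 0.875 m from the base axis. Payload 4.7 kg.
Tool frame: the origin (TCP) lies at the very end of the fingers, on their centre line; the grasp point (between the pads) lies 19 mm behind it (env.grip_point_offset is the distance from the TCP to the grasp point, in m); z points along the fingers, y is the line along which they close (so a half turn about z gives the same grasp; the last joint's range is limited). The gripper opens to 85 mm and grips with 20 to 120 N. Pads are 22 mm wide; open, the fingers measure 114 mm over their backs; the gripper's body (76 mm by 85 mm) begins 54 mm behind the grasp point. The pads swing forward as they close: fully open they stand 13 mm farther back than shut.
Start: joints at [1.143, 0.321, -0.07, 1.45, 0.023, 1.371, -0.057], TCP at [0.278, -0.588, 0.231] pointing down, gripper open.
Joint ranges: [-2.86, 2.86], [-0.3, 2.09], [-1.38, 1.24], [0.06, 2.45], [-1.56, 4.7], [0.09, 2.05], [-2.69, 2.69]. Speed limits (rad/s): [2.57, 2.57, 3.14, 3.14, 3.14, 3.14, 3.14].

INTERFACE

Orientations are given as a unit quaternion [x, y, z, w].
In Python, from station import get_obs, get_image, job, env gives the robot as it stands.
- The arm moves only by the tool play_rows, never from a script. Its argument "rows" is a list that holds one entry, the list of rows, each a list of 6 numbers: the shift along the world's x, y, z in mm, then the turn, a rotation vector about the world's x, y, z in rad. In form: [[[tx, ty, tz, wx, wy, wz], ...]]. A call has 1 to 8 rows; each row shifts and turns the commanded pose from where the row before left it; what a row does not reach is not made up. A row lasts 1/8 s, in which the tool goes at most 62.5 mm and 10.7 degrees, less where a joint would pass 70% of its speed; a pose out of reach is approached as far as the arm can. A call with a gripper value outside its range is refused whole. "claw" is the opening, from -1 (shut) to 1 (fully open), set as the call begins (left out, the last holds). The fingers move at their own pace and stop on an object; "force" is the grip in N (left out, the last holds). Time passes only in rows, so rows that do not move let the fingers close. It gives the time, the measured TCP pose, the force, the opening and the grip force at its end, in the units of the state.
- get_obs(): the state, without advancing time (a new reading comes with each control period).
- get_image(name): name is "scene" or "top"; returns a dict with "img" (420x560x3 uint8, blue, green, red), "camera_matrix" (3x3 intrinsics, pixels), "extrinsics" (4x4, takes a point from camera to world coordinates). Camera axes: x right, y down, z forward; pixel columns grow to the right and rows downward; lengths in m; the calibration is good to about 2 mm. A picture is of the moment at which its call begins. There is no depth.
- job.close_job(): hands the job in; it is judged then, once.
The state is a dict: "time": time; "qpos": joint angles; "joint_vel": joint speeds; "joint_efforts": joint torques, N m; "eef_pos": TCP position; "eef_rot": TCP orientation; "wrist_force": force on the tool from outside, world axes, zero at the start; "ft_torque": the same for the moment, N m; "gripper_width": opening from 0.0 (shut) to 1.0 (fully open); "finger_force": force on a finger pad.
Only numpy, scipy, OpenCV 4.12 (cv2) and the standard library are available. Lean on these libraries where they do the work, as an engineer would, in place of code of your own. Each camera call takes 0.05 s, during which the arm holds its last target. There are 200 camera calls.

## Working session

There is one attempt and no reset: what is moved stays moved. The work goes in short steps, Python scripts to look and compute and a tool call to move; the robot and the scene stay as the last step left them, time stands still between calls to the robot, and variables do not carry over. Pictures are saved under pics/ and viewed, at most 10 in all, crops included, and the job is handed in when it is done.

Besides the shell and the picture viewer there is one more tool, called after "Emit:" by a JSON object that holds its "name" and its "arguments". play_rows: Moves the arm, as the interface text tells. Its arguments: {"type":"object","properties":{"rows":{"type":"array"},"claw":{"type":"number"},"force":{"type":"number"}},"required":["rows"]}

```bash
mkdir -p pics
python3 - <<'E'
from station import get_obs,get_image
import cv2,pickle
for n in("scene","top"):
    d=get_image(n);cv2.imwrite(f"pics/{n}0.png",d["img"]);pickle.dump(d,open(f"{n}0.pkl","wb"))
    print(n,d["camera_matrix"].round(1).tolist(),d["extrinsics"].round(3).tolist())
print(get_obs())
E
```

```text
scene [[424.7, 0.0, 283.9], [0.0, 424.7, 214.6], [0.0, 0.0, 1.0]] [[0.652, -0.447, 0.613, -0.279], [-0.759, -0.396, 0.518, -0.808], [0.011, -0.802, -0.597, 0.923], [0.0, 0.0, 0.0, 1.0]]
top [[393.0, 0.0, 277.8], [0.0, 393.0, 213.3], [0.0, 0.0, 1.0]] [[0.316, -0.837, 0.446, -0.172], [-0.949, -0.273, 0.16, -0.378], [-0.012, -0.474, -0.88, 1.481], [0.0, 0.0, 0.0, 1.0]]
{'time': 0.1, 'qpos': array([ 1.14309165,  0.3217437 , -0.07011868,  1.45153904,  0.02256745,
        1.37077534, -0.05689022]), 'joint_vel': array([-9.95052924e-04, -7.91404210e-05, -8.58509292e-04, -4.10733509e-03,
       -2.13929435e-04,  1.36156205e-03, -2.24960935e-04]), 'joint_efforts': array([-6.00051444e-04, -4.94877076e+01, -3.84174082e-01, -3.15211558e+01,
        1.31220327e-02,  7.43413868e-03,  4.64291543e-05]), 'eef_pos': array([ 0.27770871, -0.58717197,  0.23034348]), 'eef_rot': array([ 9.75692884e-01,  2.19140803e-01, -2.07592337e-04, -8.13183008e-04]), 'wrist_force': array([ 0.34167918, -0.44736497, -0.91861743]), 'ft_torque': array([ 0.05568568, -0.05551643, -0.01452738]), 'finger_force': 0.0, 'gripper_width': 1.0039396357223047}
```

View pics/scene0.png

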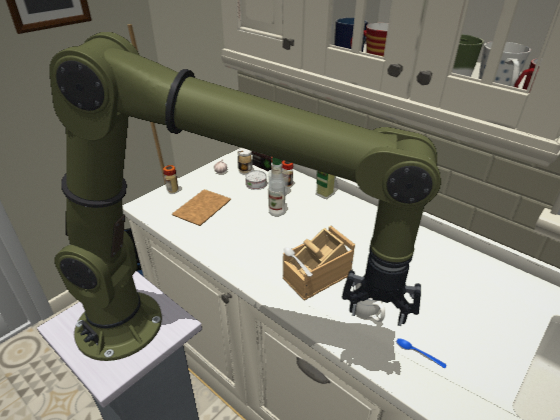

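View pics/top0.png

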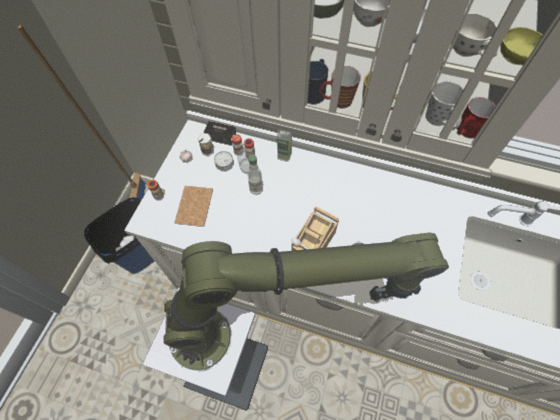

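The steel teaspoon lies on the crate at scene (297,262). The lookalike is a blue spoon at (420,352). The caddy is at (318,255), the mat at (202,207), the bottle at (277,197) and the mug, under the gripper, at (370,308). Next is a close crop to check the choice.

Run:
```python
import cv2,numpy as np
a=cv2.imread("pics/scene0.png");b=cv2.imread("pics/top0.png")
f=lambda m,x,y,w,h,s:cv2.resize(m[y:y+h,x:x+w],None,fx=s,fy=s,interpolation=cv2.INTER_CUBIC)
A=f(a,275,222,90,75,6)[:, :540]   # 540x450
B=f(b,285,200,62,75,4)  # 248x300
C=f(a,160,180,130,50,4) #520x200
out=np.zeros((600,800,3),np.uint8);out[:450,:540]=A;out[:300,545:793]=B;out[450:600,:520]=f(a,165,185,104,40,5)[:150,:520][:150] if 0 else cv2.resize(a[180:225,165:285],(520,150*1))[:150]
D=f(b,165,175,62,60,4);out[310:550,545:793]=D
cv2.imwrite("pics/crop0.png",out)
```

```text
(no output)
```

View pics/crop0.png

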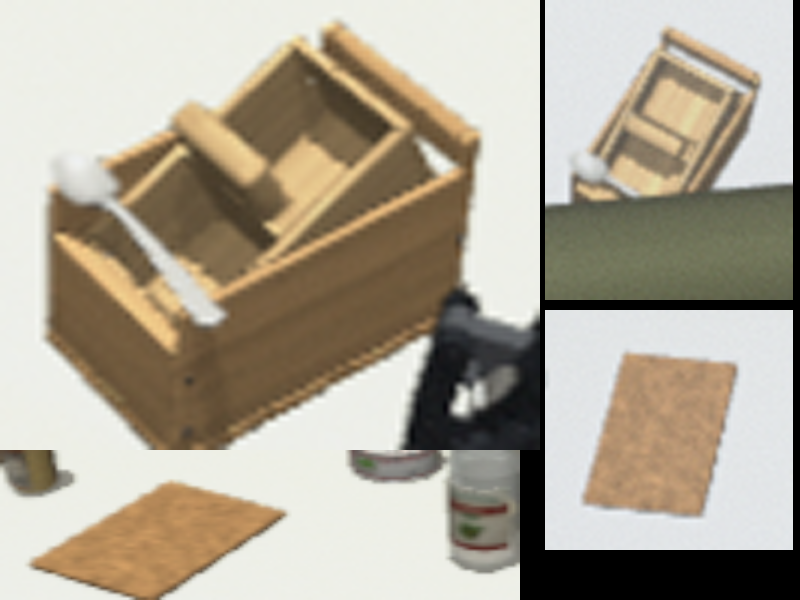

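The crop confirms it: a steel spoon, bowl on the left side wall and handle tip on the right one. Now I fit the poses.

```bash
cat > h.py <<'E'
import pickle,numpy as np
from scipy.optimize import least_squares
from scipy.spatial.transform import Rotation as R
cams={n:pickle.load(open(f"{n}0.pkl","rb")) for n in("scene","top")}
def proj(n,P):
    d=cams[n];E=d["extrinsics"];c=(np.atleast_2d(P)-E[:3,3])@E[:3,:3]
    u=c@d["camera_matrix"].T;return u[:,:2]/u[:,2:]
def ray(n,px,z):
    d=cams[n];E=d["extrinsics"];v=E[:3,:3]@np.linalg.solve(d["camera_matrix"],[*px,1])
    return E[:3,3]+v*(z-E[2,3])/v[2]
def T(p,L):
    L=np.atleast_2d(L).astype(float);c,s=np.cos(p[2]),np.sin(p[2])
    return np.c_[p[0]+c*L[:,0]-s*L[:,1],p[1]+s*L[:,0]+c*L[:,1],L[:,2]]
def fit(p0,obs):
    f=lambda p:np.concatenate([(proj(n,T(p,L))-U).ravel() for n,L,U in obs])
    r=least_squares(f,p0,loss="soft_l1");return r.x,f(r.x).reshape(-1,2)
E
python3 - <<'E'
from h import *
L=np.array([[78.5,54,126],[90.5,54,126],[78.5,-54,126],[90.5,-54,126],[-90.5,54,0],[-90.5,54,76],[-90.5,-54,76],[78.5,-54,105]])/1e3
U=np.array([[322,38],[337,22],[467,143],[480,130],[48,338],[52,235],[178,352],[468,170]])/6+[275,222]
p,r=fit([.6,-.35,0],[("scene",L,U)]);print("crate",p,"\n",r.round(1).tolist())
np.save("crate.npy",p)
M=np.array([[95,65,8],[95,-65,8],[-95,-65,8],[-95,65,8]])/1e3
m,r=fit([.6,.1,0],[("top",M,[[185.25,185.75],[213,188.5],[204.5,226.5],[174.5,223]]),("scene",M[[3,0,1]],[[172,214.5],[203.1,189.9],[231,199.2]])])
print("mat",m,r.round(1).tolist());np.save("mat.npy",m)
for k,u in dict(bowltip=(52,165),bowlc=(85,180),neck=(112,203),tip=(215,320)).items():
    w=ray("scene",np.array(u)/6+[275,222],.110);c,s=np.cos(p[2]),np.sin(p[2]);d=w[:2]-p[:2]
    print(k,w.round(3),"crate",(c*d[0]+s*d[1]).round(3),(-s*d[0]+c*d[1]).round(3))
for n,u in [("scene",(277,212)),("top",(256,191)),("scene",(370,318)),("scene",(420,352)),("scene",(171,191)),("top",(154,194)),("scene",(220,172)),("scene",(256,186))]: print(n,u,ray(n,u,0).round(3))
th=np.radians(27)
print("handle pt",T(p,[-.0221,0,.124]),"top ends",proj("scene",T(p,[[-.0307,.03,.141],[-.0307,-.03,.141]])).round(1),"obs",np.array([[187,108],[260,168]])/6+[275,222])
E
```

```text
crate [ 0.49447761 -0.29041167 -0.24650436] 
 [[-0.1, -2.0], [0.4, -0.7], [0.0, -0.2], [0.9, 0.4], [-0.3, 0.3], [-0.8, -1.1], [0.8, 1.5], [-0.9, 0.8]]
mat [0.49832927 0.24423834 0.20716249] [[-0.7, -0.1], [0.3, -0.2], [0.2, 0.2], [-0.1, 0.6], [-0.7, 0.2], [0.7, -0.4], [0.4, -0.4]]
bowltip [ 0.427 -0.212  0.11 ] crate -0.084 0.059
bowlc [ 0.429 -0.231  0.11 ] crate -0.078 0.042
neck [ 0.425 -0.251  0.11 ] crate -0.077 0.021
tip [ 0.396 -0.336  0.11 ] crate -0.085 -0.068
scene (277, 212) [0.664 0.022 0.   ]
top (256, 191) [0.654 0.018 0.   ]
scene (370, 318) [ 0.464 -0.495  0.   ]
scene (420, 352) [ 0.454 -0.649  0.   ]
scene (171, 191) [0.493 0.425 0.   ]
top (154, 194) [0.5   0.442 0.   ]
scene (220, 172) [0.718 0.389 0.   ]
scene (256, 186) [ 0.74   0.201 -0.   ]
handle pt [[ 0.47304566 -0.28501893  0.124     ]] top ends [[305.  239.9]
 [318.3 251.4]] obs [[306.16666667 240.        ]
 [318.33333333 250.        ]]
```

Emit:
{"name": "play_rows", "arguments": {"rows": [[[17,39,-1,0,0,0.11],[17,39,-1,0,0,0.11],[17,39,-1,0,0,0.11],[17,39,-1,0,0,0.11],[17,39,-1,0,0,0.11],[17,39,-1,0,0,0.11],[16,39,-1,0,0,0.11],[16,40,-1,0,0,0.11]]], "claw": -0.4, "force": 40}}

```text
time: 1.1
eef_pos: [0.412, -0.2732, 0.223]
eef_rot: [0.788, 0.615, -0.0, -0.0]
wrist_force: [-0.3, 0.2, 0.2]
gripper_width: 0.303
finger_force: 0.0
```

Emit:
{"name": "play_rows", "arguments": {"rows": [[[0,0,-20,0,0,0],[0,0,-20,0,0,0],[0,0,0,0,0,0],[0,0,0,0,0,0]]]}}

```text
time: 1.6
eef_pos: [0.4121, -0.2748, 0.1839]
eef_rot: [0.79, 0.614, 0.0, 0.0]
wrist_force: [-0.5, 0.1, 0.8]
gripper_width: 0.302
finger_force: 0.0
```

Run:
```python
from station import *
import cv2,numpy as np
from h import *
o=get_obs();t=R.from_quat(o["eef_rot"]).as_matrix();print(o["time"],o["eef_pos"],t[:,2],np.arctan2(t[1,1],t[0,1]),o["gripper_width"],o["wrist_force"])
d=get_image("scene");im=d["img"];u=proj("scene",o["eef_pos"])[0];print(u)
cv2.imwrite("pics/a1.png",cv2.resize(im[200:310,250:390],None,fx=5,fy=5,interpolation=cv2.INTER_CUBIC))
```

```text
1.6 [ 0.41208781 -0.27484414  0.18389352] [ 5.20352268e-04 -2.99206184e-04 -9.99999820e-01] -0.24922172005832308 0.30174359610910895 [-0.51657905  0.05011839  0.8304125 ]
[297.97864629 241.79914182]
```

View pics/a1.png

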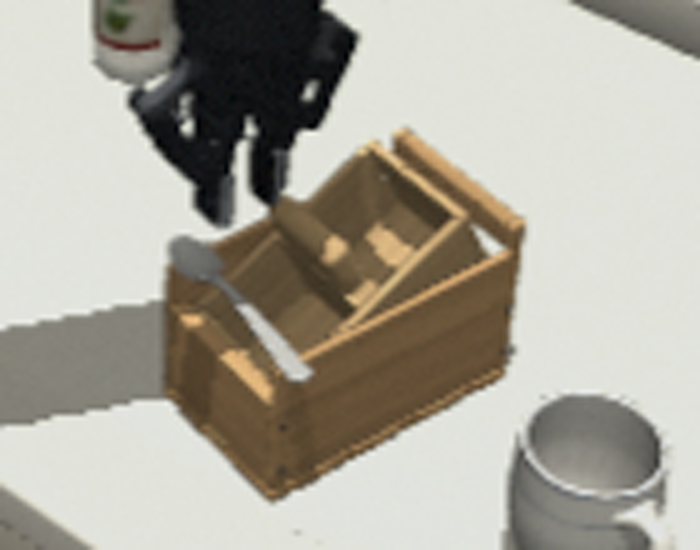

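The scene shows the steel spoon clear, at crop (240,310). The knuckles flare wide enough to meet the caddy's handle, so I'll lean the tool back 27 degrees, parallel to the handle, before going down.

Emit:
{"name": "play_rows", "arguments": {"rows": [[[0,0,0,-0.029,-0.114,0],[0,0,0,-0.029,-0.114,0],[0,0,0,-0.029,-0.114,0],[0,0,0,-0.029,-0.114,0],[1,0,-20,0,0,0],[1,0,-20,0,0,0],[0,0,-20,0,0,0],[0,0,0,0,0,0]]]}}

```text
time: 2.65
eef_pos: [0.4134, -0.2741, 0.1226]
eef_rot: [0.768, 0.597, 0.143, 0.183]
wrist_force: [-0.0, 0.6, -0.7]
gripper_width: 0.297
finger_force: 0.0
```

Emit:
{"name": "play_rows", "arguments": {"rows": [[[0,0,-10,0,0,0],[0,0,-10,0,0,0],[0,0,-8,0,0,0],[0,0,0,0,0,0]]]}}

```text
time: 3.15
eef_pos: [0.4137, -0.2744, 0.0947]
eef_rot: [0.768, 0.597, 0.143, 0.184]
wrist_force: [-0.0, -0.2, 0.4]
gripper_width: 0.3
finger_force: 0.1
```

Emit:
{"name": "play_rows", "arguments": {"rows": [[[0,0,0,0,0,0],[0,0,0,0,0,0],[0,0,0,0,0,0],[0,0,0,0,0,0]]], "claw": -1}}

```text
time: 3.65
eef_pos: [0.4124, -0.2742, 0.0951]
eef_rot: [0.769, 0.596, 0.143, 0.183]
wrist_force: [-10.0, 3.3, 8.8]
gripper_width: 0.127
finger_force: 38.1
```

Emit:
{"name": "play_rows", "arguments": {"rows": [[[0,0,8,0,0,0],[-3,0,10,0,0,0],[-4,0,15,0,0,0],[-4,1,20,0,0,0],[-4,1,20,0,0,0],[0,0,20,0,0,0],[0,0,0,0,0,0]]]}}

```text
time: 4.53
eef_pos: [0.4021, -0.2754, 0.1893]
eef_rot: [0.767, 0.597, 0.144, 0.185]
wrist_force: [-0.1, 0.4, -0.4]
gripper_width: 0.115
finger_force: 38.8
```

Emit:
{"name": "play_rows", "arguments": {"rows": [[[5,35,0,0.029,0.114,0],[7,35,0,0.029,0.114,0],[9,35,0,0.029,0.114,0],[9,35,0,0.029,0.114,0],[9,35,0,0,0,0],[9,35,0,0,0,0],[0,0,0,0,0,0]]]}}

```text
time: 5.4
eef_pos: [0.4493, -0.0611, 0.187]
eef_rot: [0.787, 0.616, 0.001, -0.001]
wrist_force: [-1.5, -0.3, 0.3]
gripper_width: 0.116
finger_force: 38.9
```

Run:
```python
from station import *
import cv2,numpy as np
from h import *
o=get_obs();t=R.from_quat(o["eef_rot"]).as_matrix();print(o["time"],o["eef_pos"],t[:,2],o["gripper_width"],o["wrist_force"],o["finger_force"])
d=get_image("scene");im=d["img"];u=proj("scene",o["eef_pos"])[0];print(u)
cv2.imwrite("pics/a2.png",cv2.resize(im[170:310,210:370],None,fx=4.2,fy=4.2,interpolation=cv2.INTER_CUBIC))
```

```text
5.4 [ 0.44929905 -0.06108434  0.18696996] [-8.75445844e-04  2.79944532e-03 -9.99995698e-01] 0.11561177276370212 [-1.49222785 -0.29223139  0.25133119] 38.91365316318115
[250.50465777 204.38718338]
```

View pics/a2.png

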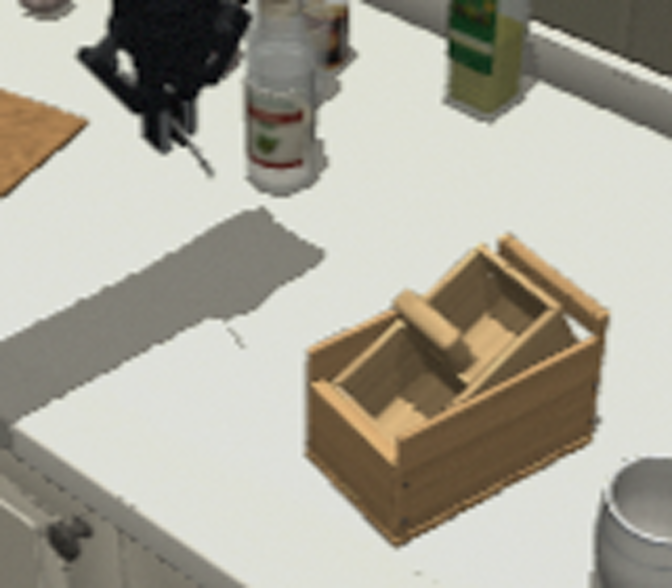

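The spoon is in the grip, its tip at crop (210,175), and the caddy is undisturbed. Lowering it onto the worktop.

Emit:
{"name": "play_rows", "arguments": {"rows": [[[0,0,-35,0,0,0],[0,0,-35,0,0,0],[0,0,-35,0,0,0],[0,0,-30,0,0,0],[0,0,-20,0,0,0],[0,0,-12,0,0,0],[0,0,-5,0,0,0],[0,0,0,0,0,0]]]}}

```text
time: 6.45
eef_pos: [0.4491, -0.0649, 0.0154]
eef_rot: [0.79, 0.614, 0.0, -0.001]
wrist_force: [-0.3, -0.1, -0.2]
gripper_width: 0.116
finger_force: 38.9
```

Emit:
{"name": "play_rows", "arguments": {"rows": [[[0,0,-4,0,0,0],[0,0,-4,0,0,0],[0,0,0,0,0,0]]]}}

```text
time: 6.82
eef_pos: [0.4488, -0.0645, 0.007]
eef_rot: [0.789, 0.614, -0.0, -0.001]
wrist_force: [-0.2, 0.0, -0.3]
gripper_width: 0.115
finger_force: 38.9
```

Emit:
{"name": "play_rows", "arguments": {"rows": [[[0,0,-4,0,0,0],[0,0,0,0,0,0]]]}}

```text
time: 7.08
eef_pos: [0.4487, -0.0645, 0.0029]
eef_rot: [0.789, 0.614, -0.0, -0.001]
wrist_force: [0.1, -0.4, -0.6]
gripper_width: 0.117
finger_force: 38.9
```

Emit:
{"name": "play_rows", "arguments": {"rows": [[[0,0,0,0,0,0],[0,0,0,0,0,0],[0,0,0,0,0,0],[0,0,20,0,0,0],[0,0,40,0,0,0],[0,0,50,0,0,0],[0,0,50,0,0,0],[0,0,50,0,0,0]]], "claw": -0.2}}

```text
time: 8.07
eef_pos: [0.4487, -0.0645, 0.215]
eef_rot: [0.789, 0.614, 0.0, -0.001]
wrist_force: [0.8, -0.1, -0.8]
gripper_width: 0.396
finger_force: 0.0
```

Run:
```python
from station import *
import cv2,numpy as np
from h import *
o=get_obs();print(o["time"],o["eef_pos"],o["gripper_width"])
d=get_image("scene");im=d["img"]
cv2.imwrite("pics/a3.png",cv2.resize(im[160:300,210:370],None,fx=4.2,fy=4.2,interpolation=cv2.INTER_CUBIC))
```

```text
8.075 [ 0.44873743 -0.06448448  0.21500032] 0.3956571816497828
```

View pics/a3.png

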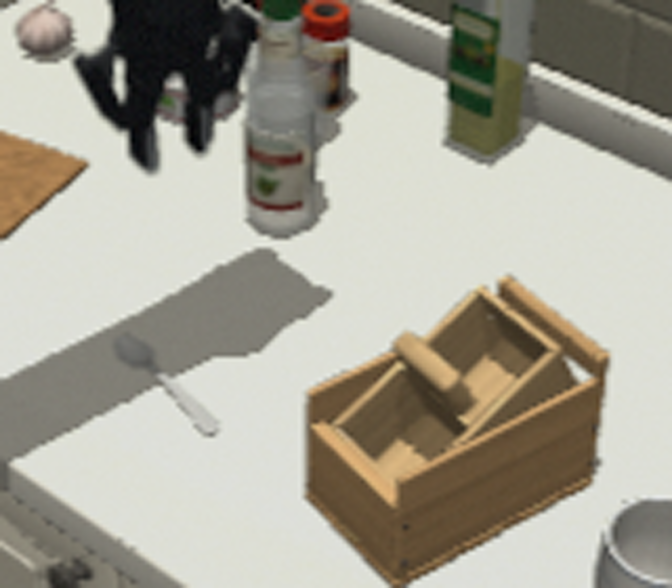

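The spoon lies on the worktop, at crop (165,380), well clear of crate and mat. Now the caddy: lean the tool 27 degrees, move behind the handle, then approach along the handle's axis.

Emit:
{"name": "play_rows", "arguments": {"rows": [[[0,-36,0,-0.029,-0.114,0],[0,-36,0,-0.029,-0.114,0],[0,-36,0,-0.029,-0.114,0],[0,-36,0,-0.029,-0.114,0],[0,-36,0,0,0,0],[0,-34,-10,0,0,0],[0,0,-20,0,0,0],[0,0,-13,0,0,0]]], "claw": -0.1, "force": 70}}

```text
time: 9.12
eef_pos: [0.4556, -0.2824, 0.1659]
eef_rot: [0.768, 0.598, 0.142, 0.179]
wrist_force: [-0.6, 0.0, 0.5]
gripper_width: 0.445
finger_force: 0.0
```

Emit:
{"name": "play_rows", "arguments": {"rows": [[[0,0,0,0,0,0],[0,0,0,0,0,0]]]}}

```text
time: 9.38
eef_pos: [0.4566, -0.2826, 0.1681]
eef_rot: [0.768, 0.598, 0.142, 0.181]
wrist_force: [-0.4, 0.1, -0.5]
gripper_width: 0.447
finger_force: 0.0
```

Run:
```python
from station import *
import cv2,numpy as np
from h import *
o=get_obs();t=R.from_quat(o["eef_rot"]).as_matrix();print(o["time"],o["eef_pos"],t[:,2],np.arctan2(t[1,1],t[0,1]),np.degrees(np.arccos(-t[2,2])),o["gripper_width"])
p=np.load("crate.npy");c,s=np.cos(p[2]),np.sin(p[2])
d=o["eef_pos"][:2]-p[:2];print("crate",c*d[0]+s*d[1],-s*d[0]+c*d[1])
d=get_image("scene");im=d["img"]
cv2.imwrite("pics/a4.png",cv2.resize(im[200:310,250:390],None,fx=5,fy=5,interpolation=cv2.INTER_CUBIC))
```

```text
9.375 [ 0.45657552 -0.28260188  0.16806944] [ 0.43488023 -0.10722077 -0.89408215] -0.24808608996389597 26.609222547287327 0.4471112639392892
crate -0.03866206334560173 -0.0016749810270138077
```

View pics/a4.png

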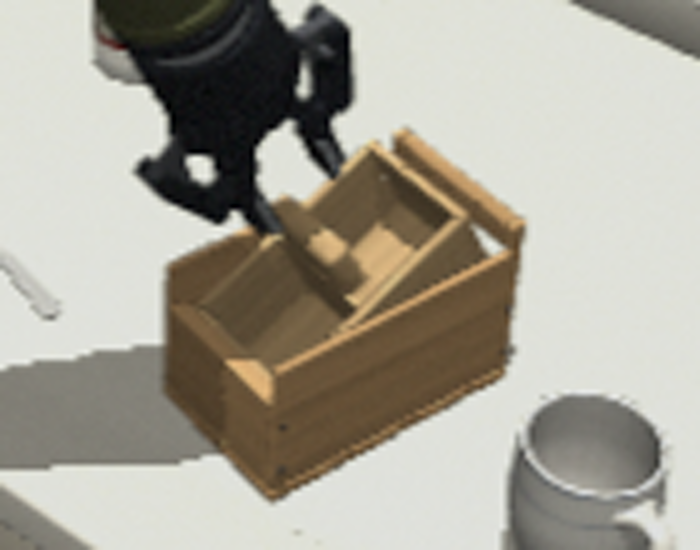

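The fingers straddle the handle, at crop (270,215) and (335,165), about 5 mm too far toward the tall end. Correcting that, then going in along the axis.

Emit:
{"name": "play_rows", "arguments": {"rows": [[[-5,3,0,-0.002,-0.007,0],[6,-1.5,-12,0,0,0],[6,-1.5,-12,0,0,0],[6,-1.5,-12,0,0,0],[6,-1.5,-12,0,0,0],[4.6,-1.2,-10,0,0,0],[0,0,0,0,0,0],[0,0,0,0,0,0]]]}}

```text
time: 10.42
eef_pos: [0.4799, -0.2871, 0.1095]
eef_rot: [0.767, 0.597, 0.144, 0.183]
wrist_force: [0.0, -1.3, 0.6]
gripper_width: 0.447
finger_force: 0.0
```

Emit:
{"name": "play_rows", "arguments": {"rows": [[[0,0,0,0,0,0],[0,0,0,0,0,0],[0,0,0,0,0,0],[0,0,0,0,0,0]]], "claw": -1, "force": 20}}

```text
time: 10.92
eef_pos: [0.4799, -0.2872, 0.1099]
eef_rot: [0.767, 0.597, 0.144, 0.184]
wrist_force: [-3.9, 0.7, 3.6]
gripper_width: 0.208
finger_force: 22.4
```

Emit:
{"name": "play_rows", "arguments": {"rows": [[[0,0,0,0,0,0],[0,0,0,0,0,0],[0.5,-0.1,2,0,0,0],[0.5,-0.1,2,0,0,0],[0,0,0,0,0,0]]], "force": 60}}

```text
time: 11.55
eef_pos: [0.4801, -0.2866, 0.1124]
eef_rot: [0.768, 0.597, 0.144, 0.182]
wrist_force: [0.6, -0.1, -4.0]
gripper_width: 0.199
finger_force: 58.8
```

Emit:
{"name": "play_rows", "arguments": {"rows": [[[1.4,-0.3,4.4,0.0107,0.0424,0],[1.3,-0.3,4.3,0.0107,0.0424,0],[0,0,0,0,0,0]]]}}

```text
time: 11.92
eef_pos: [0.4843, -0.2878, 0.1223]
eef_rot: [0.774, 0.603, 0.118, 0.15]
wrist_force: [-0.2, -0.5, -4.0]
gripper_width: 0.204
finger_force: 60.3
```

Emit:
{"name": "play_rows", "arguments": {"rows": [[[0.5,-0.1,4.3,0.0107,0.0424,0],[0.5,-0.1,4.2,0.0107,0.0424,0],[0,0,0,0,0,0]]]}}

```text
time: 12.3
eef_pos: [0.4849, -0.2879, 0.1304]
eef_rot: [0.78, 0.608, 0.092, 0.116]
wrist_force: [0.2, -1.1, -3.7]
gripper_width: 0.202
finger_force: 60.3
```

Emit:
{"name": "play_rows", "arguments": {"rows": [[[0.8,-0.2,4,0.0107,0.0424,0],[0.8,-0.2,4,0.0107,0.0424,0],[0,0,0,0,0,0]]]}}

```text
time: 12.68
eef_pos: [0.4864, -0.2882, 0.1382]
eef_rot: [0.785, 0.611, 0.065, 0.082]
wrist_force: [0.5, 0.5, -3.9]
gripper_width: 0.205
finger_force: 60.3
```

Emit:
{"name": "play_rows", "arguments": {"rows": [[[1.7,-0.4,3.8,0.0107,0.0424,0],[1.8,-0.5,3.8,0.0107,0.0424,0],[0,0,0,0,0,0]]]}}

```text
time: 13.05
eef_pos: [0.4899, -0.2891, 0.1457]
eef_rot: [0.788, 0.613, 0.039, 0.047]
wrist_force: [0.7, 0.1, -3.1]
gripper_width: 0.205
finger_force: 60.3
```

Emit:
{"name": "play_rows", "arguments": {"rows": [[[1.1,-0.3,2.8,0.0085,0.034,0],[1.1,-0.3,2.8,0.0085,0.034,0],[0.7,-0.1,2,0.0064,0.0254,0],[0.7,-0.2,2,0.0064,0.0254,0],[0,0,0,0,0,0],[0,0,0,0,0,0]]]}}

```text
time: 13.8
eef_pos: [0.4929, -0.2901, 0.1555]
eef_rot: [0.789, 0.614, 0.0, -0.001]
wrist_force: [-0.9, -0.2, -3.7]
gripper_width: 0.2
finger_force: 60.2
```

Run:
```python
from station import *
import cv2,numpy as np
from h import *
o=get_obs();t=R.from_quat(o["eef_rot"]).as_matrix();print(o["time"],o["eef_pos"],t[:,2],np.arctan2(t[1,1],t[0,1]),np.degrees(np.arccos(-t[2,2])),o["wrist_force"])
p=np.load("crate.npy");c,s=np.cos(p[2]),np.sin(p[2])
d=o["eef_pos"][:2]-p[:2];print("crate",c*d[0]+s*d[1],-s*d[0]+c*d[1])
d=get_image("scene");im=d["img"]
cv2.imwrite("pics/a5.png",cv2.resize(im[180:310,250:390],None,fx=4.6,fy=4.6,interpolation=cv2.INTER_CUBIC))
```

```text
13.8 [ 0.49287128 -0.29010581  0.15550012] [-0.00115438  0.00278157 -0.99999547] -0.24873700937302498 0.17255241444627537 [-0.88084198 -0.20884839 -3.69313991]
crate -0.001632401562272683 -9.535304680691832e-05
```

View pics/a5.png

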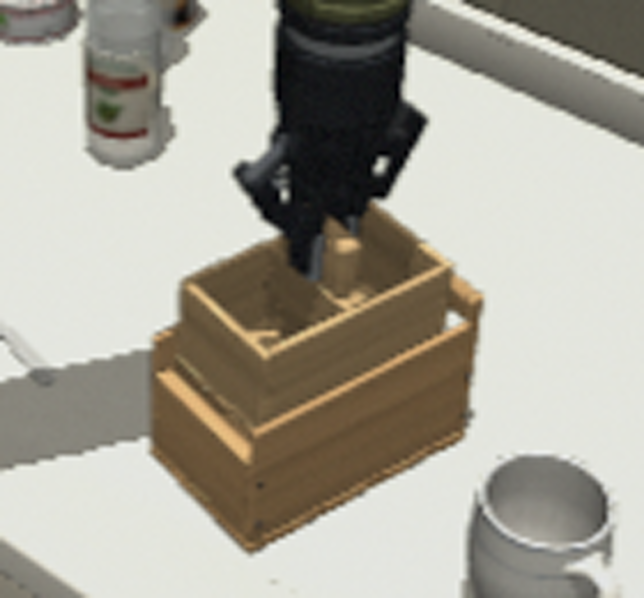

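The caddy is level, its top rim at crop (265,350) and its end clear of the rail at (465,290). After a pause, I lift it straight out.

Emit:
{"name": "play_rows", "arguments": {"rows": [[[0,0,0,0,0,0],[0,0,0,0,0,0],[0,0,10,0,0,0],[0,0,15,0,0,0],[0,0,20,0,0,0],[0,0,20,0,0,0],[0,0,20,0,0,0],[0,0,10,0,0,0]]]}}

```text
time: 14.85
eef_pos: [0.4939, -0.2905, 0.2533]
eef_rot: [0.789, 0.614, 0.001, 0.0]
wrist_force: [0.2, -0.2, -4.9]
gripper_width: 0.201
finger_force: 60.3
```

Emit:
{"name": "play_rows", "arguments": {"rows": [[[0,20,0,0,0,0.03],[0,36,0,0,0,0.033],[0,36,0,0,0,0.033],[0,36,0,0,0,0.033],[0,36,0,0,0,0.033],[0,36,0,0,0,0.033],[0,36,0,0,0,0.033],[0,36,0,0,0,0.033]]]}}

```text
time: 15.85
eef_pos: [0.493, -0.0157, 0.2508]
eef_rot: [0.702, 0.712, 0.0, -0.001]
wrist_force: [0.2, 0.2, -2.9]
gripper_width: 0.203
finger_force: 60.2
```

Emit:
{"name": "play_rows", "arguments": {"rows": [[[0,36,0,0,0,0.033],[0,36,0,0,0,0.033],[0,36,0,0,0,0.033],[0,36,0,0,0,0.033],[1,36,0,0,0,0.033],[2,36,0,0,0,0.03],[2,30,0,0,0,0],[0,16,0,0,0,0]]]}}

```text
time: 16.85
eef_pos: [0.4972, 0.2467, 0.2507]
eef_rot: [0.629, 0.777, 0.0, -0.002]
wrist_force: [0.1, -0.5, -3.8]
gripper_width: 0.204
finger_force: 60.2
```

Emit:
{"name": "play_rows", "arguments": {"rows": [[[0,0,-20,0,0,0],[0,0,-30,0,0,0],[0,0,-30,0,0,0],[0,0,-20,0,0,0],[0,0,0,0,0,0],[0,0,0,0,0,0]]]}}

```text
time: 17.6
eef_pos: [0.4987, 0.2441, 0.1517]
eef_rot: [0.63, 0.776, 0.001, -0.001]
wrist_force: [-0.5, -0.1, -3.8]
gripper_width: 0.202
finger_force: 60.2
```

Run:
```python
from station import *
import cv2,numpy as np
from h import *
o=get_obs();t=R.from_quat(o["eef_rot"]).as_matrix();print(o["time"],o["eef_pos"],t[:,2],np.arctan2(t[1,1],t[0,1]),o["wrist_force"],np.load("mat.npy"))
a=get_image("scene")["img"][150:260,150:300];b=get_image("top")["img"][155:255,140:260]
cv2.imwrite("pics/a6.png",np.hstack([cv2.resize(a,(436,320),interpolation=2),cv2.resize(b,(364,320),interpolation=2)]))
```

```text
17.6 [0.49867714 0.24407262 0.15171776] [-8.82654153e-04  2.28057155e-03 -9.99997010e-01] 0.2070331766860551 [-0.52762018 -0.1156409  -3.80191291] [0.49832927 0.24423834 0.20716249]
```

View pics/a6.png

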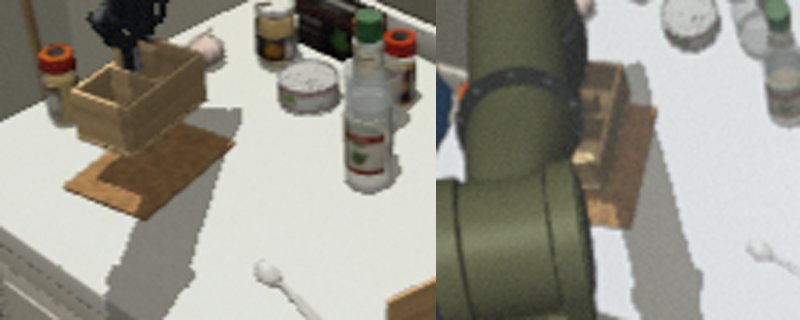

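The caddy hangs level and aligned above the mat. The spoon, at (280,285) in the left half, and the bottle are undisturbed. Lowering gently.

Emit:
{"name": "play_rows", "arguments": {"rows": [[[0,0,-15,0,0,0],[0,0,-20,0,0,0],[0,0,-14,0,0,0],[0,0,-7,0,0,0],[0,0,-3,0,0,0],[0,0,-2,0,0,0],[0,0,-1,0,0,0],[0,0,0,0,0,0]]]}}

```text
time: 18.7
eef_pos: [0.4983, 0.2439, 0.089]
eef_rot: [0.63, 0.776, 0.0, -0.001]
wrist_force: [-0.1, -0.5, -4.7]
gripper_width: 0.201
finger_force: 60.2
```

Emit:
{"name": "play_rows", "arguments": {"rows": [[[0,0,-1.5,0,0,0],[0,0,-1,0,0,0],[0,0,-1,0,0,0],[0,0,0,0,0,0]]]}}

```text
time: 19.2
eef_pos: [0.498, 0.2438, 0.0851]
eef_rot: [0.63, 0.776, -0.0, -0.001]
wrist_force: [-0.2, -0.3, -3.9]
gripper_width: 0.2
finger_force: 60.2
```

Emit:
{"name": "play_rows", "arguments": {"rows": [[[0,0,-0.7,0,0,0],[0,0,-0.7,0,0,0],[0,0,0,0,0,0]]]}}

```text
time: 19.58
eef_pos: [0.4982, 0.2441, 0.0844]
eef_rot: [0.63, 0.777, 0.0, -0.001]
wrist_force: [-1.9, -0.7, 1.3]
gripper_width: 0.203
finger_force: 61.1
```

Contact: the wrist no longer carries the weight. Releasing with a moderate opening, to stay between the handle and the compartment ends, then going straight up.

Emit:
{"name": "play_rows", "arguments": {"rows": [[[0,0,0,0,0,0],[0,0,0,0,0,0],[0,0,0,0,0,0],[0,0,10,0,0,0],[0,0,20,0,0,0],[0,0,30,0,0,0],[0,0,40,0,0,0],[0,0,40,0,0,0]]], "claw": -0.1}}

```text
time: 20.58
eef_pos: [0.4981, 0.244, 0.2258]
eef_rot: [0.63, 0.777, 0.0, -0.001]
wrist_force: [0.6, -0.1, 0.4]
gripper_width: 0.453
finger_force: 0.0
```

Run:
```python
from station import *
import cv2,numpy as np
o=get_obs();print(o["time"],o["eef_pos"],o["gripper_width"],o["wrist_force"])
a=get_image("scene")["img"][150:260,150:300]
cv2.imwrite("pics/a7.png",cv2.resize(a,(750,550),interpolation=2))
```

```text
20.575 [0.49806796 0.24396035 0.22579597] 0.45264190681987193 [ 0.55377929 -0.13646846  0.4006294 ]
```

View pics/a7.png

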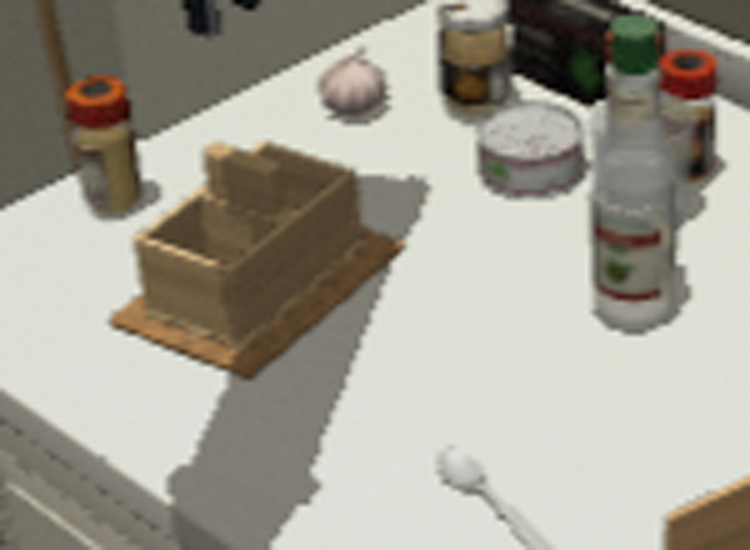

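The caddy stands upright, centred and square on the mat, around crop (250,270). The spoon is on the bare worktop at (490,490), and the gripper is clear.

```bash
python3 -c "
from station import job
print(job.close_job())"
```

```text
the job is handed in; nothing more can be done
None
```

The job is handed in, with no verdict returned: the teaspoon is on the bare worktop, and the caddy was levelled in the crate, lifted straight out and set down centred and square on the cork mat at about 20 s of the 64 s allowed.

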